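# Set the splicer's length stop with the play taken up

## Robot

A 7-joint arm with a two-finger parallel gripper is mounted at the origin on the work surface. World frame = base frame: x ahead of the robot, y to its left, z up, the work surface at z = 0. Lengths are in mm, angles in rad, forces in N, time in s.
With the tool pointing down it reaches from about 400 to 875 mm from the base axis. Payload 4.4 kg.
Tool frame: the origin (TCP) lies midway between the tips of the shut fingers; the grasp point (between the pads) lies 19 mm behind it; z points along the fingers, y is the line along which they close (so a half turn about z gives the same grasp; the last joint's range is limited). The gripper opens to 85 mm and grips with 20 to 120 N. Pads are 22 mm wide; open, the fingers measure 114 mm over their backs; the gripper's body (76 mm by 85 mm) begins 54 mm behind the grasp point. The pads swing forward as they close: fully open they stand 13 mm farther back than shut.
Start: joints at [-1.275, 0.628, 0.038, 1.517, -0.027, 0.996, -0.02], TCP at [230.05, 607.943, 231.313] pointing down, gripper open.
Joint ranges: [-3.06, 3.06], [-0.37, 2.12], [-1.25, 1.32], [0.18, 2.47], [-1.1, 4.24], [0.23, 1.98], [-2.94, 2.94]. Speed limits (rad/s): [2.57, 2.57, 3.14, 3.14, 3.14, 3.14, 3.14].

## Interface

Orientations are given as [roll, pitch, yaw] about the fixed x, y, z axes, in that order (R = Rz(yaw) Ry(pitch) Rx(roll)).
In Python, from cell import monitor, cams, ctrl gives the robot as it stands.
- The arm moves only by the tool drive_tool, never from a script. Its argument "motion" is a list of rows, each an object with "fingers": the opening, from 0 (shut) to 1 (fully open); "linear": the shift along the tool's x, y, z in m, a list of three; "twist": the turn about the tool's z in rad. In form: [{"fingers": fingers, "linear": [x, y, z], "twist": twist}, ...]. A call has 1 to 5 rows; each row shifts and turns the commanded pose from where the row before left it, along the tool's axes as they then stand; what a row does not reach is not made up. A row lasts 1/12 s, in which the tool goes at most 41.7 mm and 7.16 degrees, less where a joint would pass 70% of its speed; a pose out of reach is approached as far as the arm can. A call with a gripper value outside its range is refused whole. The fingers move at their own pace and stop on an object; the grip force is fixed at half the most. Time passes only in rows, so rows that do not move let the fingers close. It gives the time, the measured TCP pose, the force, the opening and the grip force at its end, in the units of the state.
- monitor.read_state(): the state, without advancing time (a new reading comes with each control period).
- cams.get_image(name): name is "scene" or "side" or "wrist"; returns a dict with "color" (400x640x3 uint8, blue, green, red), "K" (3x3 intrinsics, pixels), "R" (3x3) and "t" (3): a world point X has camera coordinates R X + t. Camera axes: x right, y down, z forward; pixel columns grow to the right and rows downward; lengths in mm; the calibration is good to about 2 mm. A picture is of the moment at which its call begins. There is no depth.
- ctrl.finish_job(): hands the job in; it is judged then, once.
The state is a dict: "clock": time; "qpos": joint angles; "qd": joint speeds; "tau": joint torques, N m; "eef_pos": TCP position; "tool_rot": TCP orientation; "force": force on the tool from outside, world axes, zero at the start; "torque": the same for the moment, N m; "width": finger opening in mm; "gripper_force": force on a finger pad.
Only numpy, scipy, OpenCV 4.12 (cv2) and the standard library are available. Lean on these libraries where they do the work, as an engineer would, in place of code of your own. Each camera call takes 0.05 s, during which the arm holds its last target. There are 200 camera calls.

## Task

The sliding length stop on the film splicer has been run past its set mark and its slide has play in it. By its black grip draw the stop back towards the guillotine until its pointer is well short of the pointed mark (about 3 cm), then bring it up again, away from the guillotine, so that the pointer lines up with the pointed mark with the play taken up in that direction, and let go. If you run past the mark, draw back and come up again the same way; the round mark is not the one.

Things in the scene. Friction and masses are not known exactly. Their poses are not given: they have to be found in the camera images.
- splicer: Fixed splicer; origin under the middle of its 160 x 520 mm dark steel bed (12 mm thick). x across; y along the rail, away from the guillotine (silver block 54 mm tall, fittings to 75 mm, at y -255 to -155 mm); z up. All points share these axes. Turned up to 0.3 rad. The stop slides on a rail at x = -20 mm, pointer y -85 to +200 mm; it starts at y 130 to 185, past both marks.
- grip_top (a point): Top centre of the stop's black grip: upright block 20 mm in y, 30 mm in x, top 106 mm above the cart top. Pinch it across its 20 mm from above, tips at least 60 mm up (saddle lugs end at 54). It has 14 mm free play in the saddle: slides 7 mm either way in y (0.7 N), then carries the saddle along (4 N); no spring, both stay where left. Open evenly and rise straight up.
- stop_pointer (a point): Tip of the aluminium pointer on the stop's saddle (saddle 56 mm in y, 52 in x), reaching towards the marks, 25 mm above the cart top; moves in y with the saddle. In y, grip_top is 7 mm ahead of it (+) with the play taken up away from the guillotine, 7 mm behind (-) when taken up towards it. In x, grip_top is 47 mm to its -x side.
- mark_tip (a point): Point of the set mark, on its top face, 24 mm above the cart top: an aluminium house-shaped plate, 24 mm in y, 36 in x, 12 thick, fixed on the bed, pointing to the rail (-x). Its y on the bed is -25 to 95 mm. When set, the pointer is level with it: same y, 7 mm away in x. A round aluminium mark (28 mm disc) in the same row, to either side, is not to be used.

How it is judged:
By the outcome, as a careful person would: the job done as asked, in the order asked, and still so for the second after the job is handed in, with the robot touching nothing.
It also fails if it takes over 38 s, if anything falls off the work surface, if the arm or the gripper's body presses on something with over 40 N, if the wrist force passes 120 N, or if a joint passes its speed limit or range.

## Working session

There is one attempt and no reset: what is moved stays moved. The work goes in short steps, Python scripts to look and compute and a tool call to move; the robot and the scene stay as the last step left them, time stands still between calls to the robot, and variables do not carry over. Pictures are saved under pics/ and viewed, at most 10 in all, crops included, and the job is handed in when it is done.

Besides the shell and the picture viewer there is one more tool, called after "Emit:" as a command line: name --argument value ..., lists and objects as JSON in quotes. drive_tool: Moves the arm, as the interface text tells. Its arguments: {"type":"object","properties":{"motion":{"type":"array"}},"required":["motion"]}

```bash
mkdir -p pics; cat > h.py <<'E'
import numpy as np, cv2, json
from cell import monitor, cams, ctrl
def snap(n,f):
    d=cams.get_image(n); cv2.imwrite(f'pics/{f}.png',d['color']); np.savez(f'pics/{f}.npz',K=d['K'],R=d['R'],t=d['t']); return d
def cam(f): 
    d=np.load(f'pics/{f}.npz'); return d['K'],d['R'],d['t']
def proj(f,X):
    K,R,t=cam(f); c=np.atleast_2d(X)@R.T+t; p=c@K.T; return p[:,:2]/p[:,2:]
def ray(f,uv):
    K,R,t=cam(f); d=R.T@np.linalg.solve(K,[*uv,1]); return -R.T@t,d/np.linalg.norm(d)
def atz(f,uv,z):
    o,d=ray(f,uv); return o+d*(z-o[2])/d[2]
E
python3 - <<'E'
from h import *
for n in ['scene','side','wrist']: 
    d=snap(n,n+'0'); print(n,(-d['R'].T@d['t']).round())
a=[cv2.imread(f'pics/{n}0.png') for n in ['scene','side','wrist']]
print(monitor.read_state())
E
```

```text
scene [907. 242. 579.]
side [ 476. -530.  449.]
wrist [156. 635. 374.]
{'clock': 0.15, 'qpos': array([-1.27479743,  0.62914521,  0.03843418,  1.51813665, -0.02705356,
        0.99630421, -0.01998875]), 'qd': array([ 0.00030413, -0.00249724,  0.00094622, -0.00289404, -0.00056093,
       -0.00146488, -0.0005323 ]), 'tau': array([ 1.32771846e-03, -5.63799191e+01,  1.22750614e+00, -1.93650877e+01,
        1.10712621e-02,  7.43534445e-03, -9.91948241e-06]), 'eef_pos': array([229.85008297, 607.49334289, 230.59310877]), 'tool_rot': array([-3.14011557e+00, -4.54579957e-05,  2.77978737e+00]), 'force': array([ 0.4009009 ,  0.3418772 , -0.27224675]), 'torque': array([-0.00794757, -0.01315329,  0.05730774]), 'gripper_force': 0.0, 'width': 85.07739291715505}
```

View pics/scene0.png

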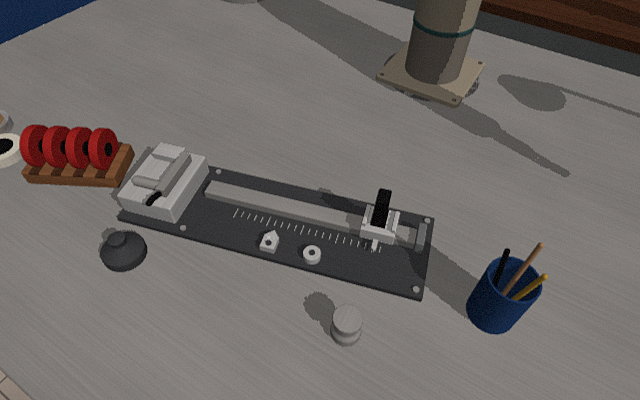

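View pics/side0.png

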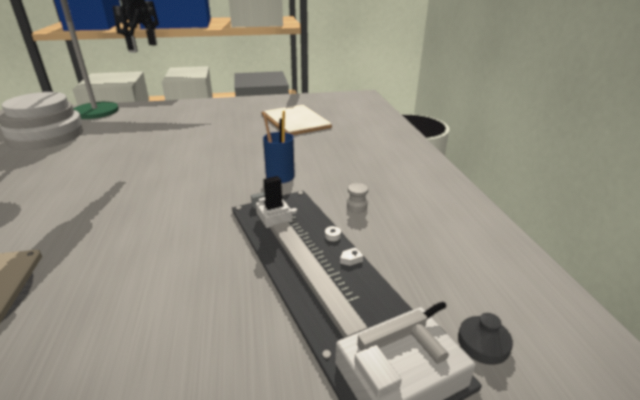

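```bash
python3 - <<'E'
import cv2
i=cv2.imread('pics/scene0.png')
a=cv2.resize(i[175:305,340:500],None,fx=4,fy=4,interpolation=cv2.INTER_CUBIC)[:, :480]
b=cv2.resize(i[165:265,110:340],None,fx=3,fy=3,interpolation=cv2.INTER_CUBIC)
cv2.imwrite('pics/c1.png',a); 
cv2.imwrite('pics/c2.png',cv2.resize(i[190:270,220:340],None,fx=6,fy=6,interpolation=cv2.INTER_CUBIC))
E
```

```text
(no output)
```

View pics/c1.png

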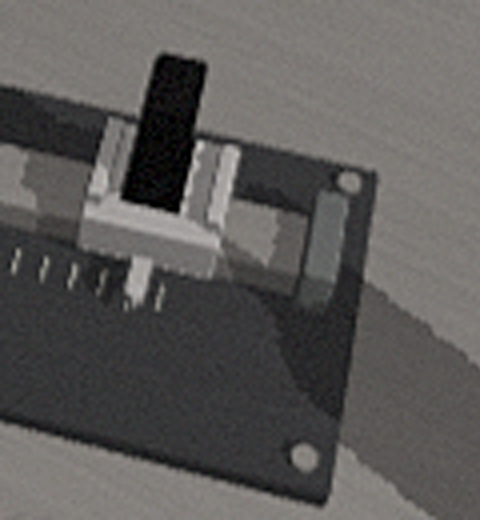

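View pics/c2.png

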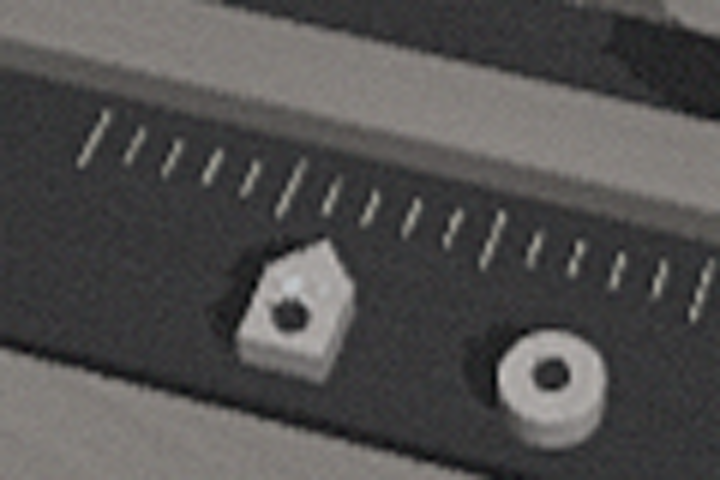

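```bash
python3 - <<'E'
from h import *
c1=atz('scene0',(434.2,218.2),12)  # local (80-> -80,260)
c2=atz('scene0',(421.5,299.5),12)   # local (80,260)
m=atz('scene0',(274.7,230.2),24); p=atz('scene0',(373.2,249),25)
print(c1,c2,np.linalg.norm(c1-c2),m,p)
ex=(c2-c1)/np.linalg.norm(c2-c1); print('yaw',np.arctan2(ex[1],ex[0]))
# long edge: front bed edge
for uv in [(118,217),(208.5,165.5)]: print(atz('scene0',uv,12))
# ticks ends first/last: direction of the row
a=atz('scene0',(220+107/6,190+112/6),12); b=atz('scene0',(220+712/6,190+262/6),12); print(a,b,np.linalg.norm(b-a), np.arctan2(-(b-a)[0],(b-a)[1]))
d=p-m; print('p-m',d,np.arctan2(-d[0],d[1]))
# grip base outline projections
E
```

```text
[427.36153438 183.13718815  12.        ] [580.22766379 225.85789522  12.        ] 158.7233830731524 [603.27455356 -24.60294022  24.        ] [548.70624556 127.1450027   25.        ]
yaw 0.2725123724022922
[ 718.79992391 -267.94364549   12.        ]
[ 543.55309656 -223.30815707   12.        ]
[ 594.43687459 -110.69311695   12.        ] [544.69444072  62.35151488  12.        ] 180.05208783530205 0.27990766634683467
p-m [-54.568308   151.74794292   1.        ] 0.3451999557030256
```

The scene view shows the house mark's tip at about (274.7, 230), the round mark at (312, 253), the pointer tip at (373, 249) and the black grip at (383, 205). That puts the bed yaw at about 0.277, the pointer at y≈174 and the mark at y≈13, so I need about 161 mm of travel. Next I move above the grip.

Emit:
drive_tool --motion '[{"fingers": 1,"linear": [-0.028,-0.024,0],"twist": -0.0},{"fingers": 1,"linear": [-0.028,-0.024,0],"twist": 0},{"fingers": 1,"linear": [-0.028,-0.024,0],"twist": 0},{"fingers": 1,"linear": [-0.028,-0.024,0],"twist": 0},{"fingers": 1,"linear": [-0.028,-0.024,0],"twist": 0}]'

```text
clock: 0.57
eef_pos: [318.9, 444.4, 231.1]
tool_rot: [-3.141, 0.0, 2.78]
force: [1.0, -0.4, -0.5]
width: 85.4
gripper_force: 0.0
```

Emit:
drive_tool --motion '[{"fingers": 1,"linear": [-0.028,-0.024,0],"twist": -0.0},{"fingers": 1,"linear": [-0.028,-0.024,0],"twist": 0},{"fingers": 1,"linear": [-0.028,-0.024,0],"twist": 0},{"fingers": 1,"linear": [-0.028,-0.024,0],"twist": 0},{"fingers": 1,"linear": [-0.028,-0.024,0],"twist": 0}]'

```text
clock: 0.98
eef_pos: [407.4, 282.6, 231.3]
tool_rot: [-3.142, -0.0, 2.78]
force: [0.3, -0.1, 0.4]
width: 85.4
gripper_force: 0.0
```

Emit:
drive_tool --motion '[{"fingers": 1,"linear": [0,0,0],"twist": -0.107},{"fingers": 1,"linear": [0,0,0],"twist": -0.107},{"fingers": 1,"linear": [0,0,0],"twist": -0.107},{"fingers": 1,"linear": [0,0,0],"twist": -0.107},{"fingers": 1,"linear": [0,0,0],"twist": -0.107}]'

```text
clock: 1.4
eef_pos: [406.9, 284.1, 231.2]
tool_rot: [-3.141, -0.0, -2.963]
force: [-0.1, -0.2, -0.2]
width: 85.7
gripper_force: 0.0
```

Emit:
drive_tool --motion '[{"fingers": 1,"linear": [0,0,0],"twist": -0.104},{"fingers": 1,"linear": [0,0,0],"twist": 0},{"fingers": 1,"linear": [0,0,0],"twist": 0}]'

```text
clock: 1.65
eef_pos: [407.0, 284.2, 231.2]
tool_rot: [3.142, -0.0, -2.868]
force: [-1.1, -0.8, -0.3]
width: 85.3
gripper_force: 0.0
```

Emit:
drive_tool --motion '[{"fingers": 1,"linear": [-0.0094,-0.038,0],"twist": 0},{"fingers": 1,"linear": [-0.0094,-0.038,0],"twist": 0},{"fingers": 1,"linear": [-0.0094,-0.038,0],"twist": 0},{"fingers": 1,"linear": [-0.0094,-0.038,0],"twist": 0},{"fingers": 1,"linear": [-0.0094,-0.038,0],"twist": 0}]'

```text
clock: 2.07
eef_pos: [504.8, 112.9, 231.4]
tool_rot: [-3.141, 0.0, -2.867]
force: [0.5, 0.9, -0.2]
width: 85.2
gripper_force: 0.0
```

Emit:
drive_tool --motion '[{"fingers": 1,"linear": [0,0,0.0],"twist": 0},{"fingers": 1,"linear": [0,0,0],"twist": 0}]'

```text
clock: 2.23
eef_pos: [505.1, 111.7, 231.1]
tool_rot: [-3.141, -0.0, -2.873]
force: [0.2, 0.2, -0.5]
width: 85.8
gripper_force: 0.0
```

```bash
python3 - <<'E'
from h import *
d=snap('wrist','wrist1'); print(monitor.read_state()['eef_pos'],(-d['R'].T@d['t']).round(1))
p=np.array([548.7,127.1,106]);ex=np.array([.9625,.272,0]);ey=np.array([-.272,.9625,0])
for s in(-7,0,7): print(s,proj('wrist1',p-47*ex+s*ey),proj('scene0',p-47*ex+s*ey))
E
```

```text
[504.14608074 113.97665288 231.08948625] [429.2  90.9 374.9]
-7 [[317.45782142 190.13404977]] [[381.36972567 192.76733939]]
0 [[325.56816241 190.08451223]] [[385.97401995 193.82862483]]
7 [[333.67965054 190.03496767]] [[390.59588211 194.89395964]]
```

View pics/wrist1.png

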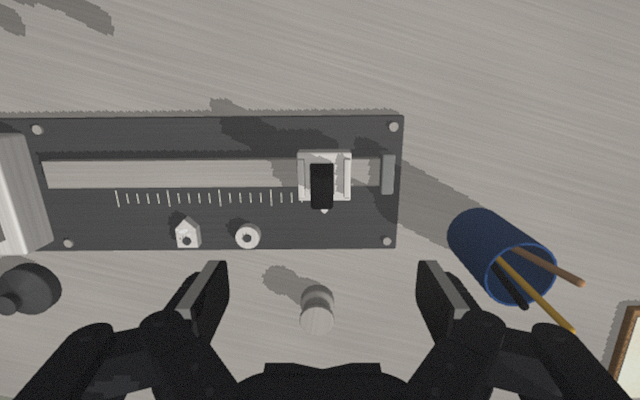

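The wrist view shows the grip centred on column ~322, with its top face around row 191, so the tool is aligned to about 3 mm. The mark tip is at about (187, 219). Next I descend and grip.

Emit:
drive_tool --motion '[{"fingers": 1,"linear": [0,-0.003,0.03],"twist": 0},{"fingers": 1,"linear": [0,0,0.03],"twist": 0},{"fingers": 1,"linear": [0,0,0.03],"twist": 0},{"fingers": 1,"linear": [0,0,0.03],"twist": 0},{"fingers": 1,"linear": [0,0,0.03],"twist": 0}]'

```text
clock: 2.7
eef_pos: [504.2, 114.0, 80.3]
tool_rot: [3.14, 0.001, -2.863]
force: [0.3, 0.5, 0.3]
width: 85.7
gripper_force: 0.0
```

Emit:
drive_tool --motion '[{"fingers": 1,"linear": [0,0,0.008],"twist": 0},{"fingers": 0.5,"linear": [0,0,0],"twist": 0},{"fingers": 0.3,"linear": [0,0,0],"twist": 0},{"fingers": 0.1,"linear": [0,0,0],"twist": 0},{"fingers": 0,"linear": [0,0,0],"twist": 0}]'

```text
clock: 3.12
eef_pos: [506.2, 112.2, 75.0]
tool_rot: [3.142, 0.003, -2.864]
force: [-0.3, -0.2, 0.4]
width: 38.8
gripper_force: 0.0
```

Emit:
drive_tool --motion '[{"fingers": 0,"linear": [0,0,0],"twist": 0},{"fingers": 0,"linear": [0,0,0],"twist": 0},{"fingers": 0,"linear": [0,0,0],"twist": 0},{"fingers": 0,"linear": [0,0,0],"twist": 0},{"fingers": 0,"linear": [0,0,0],"twist": 0}]'

```text
clock: 3.53
eef_pos: [505.9, 111.8, 74.7]
tool_rot: [3.142, 0.002, -2.865]
force: [-0.9, 0.2, 7.5]
width: 19.3
gripper_force: 59.0
```

Emit:
drive_tool --motion '[{"fingers": 0,"linear": [0,-0.01,0],"twist": 0},{"fingers": 0,"linear": [0,-0.018,0],"twist": 0},{"fingers": 0,"linear": [0,-0.018,0],"twist": 0},{"fingers": 0,"linear": [0,-0.018,0],"twist": 0},{"fingers": 0,"linear": [0,-0.018,0],"twist": 0}]'

```text
clock: 3.95
eef_pos: [528.0, 33.8, 74.7]
tool_rot: [3.14, 0.002, -2.863]
force: [-2.4, 4.9, 7.1]
width: 19.0
gripper_force: 59.4
```

Emit:
drive_tool --motion '[{"fingers": 0,"linear": [0,-0.018,0],"twist": 0},{"fingers": 0,"linear": [0,-0.018,0],"twist": 0},{"fingers": 0,"linear": [0,-0.018,0],"twist": 0},{"fingers": 0,"linear": [0,-0.018,0],"twist": 0},{"fingers": 0,"linear": [0,-0.018,0],"twist": 0}]'

```text
clock: 4.37
eef_pos: [552.7, -52.9, 74.8]
tool_rot: [3.14, 0.002, -2.864]
force: [-1.2, 3.9, 5.9]
width: 19.3
gripper_force: 59.4
```

Emit:
drive_tool --motion '[{"fingers": 0,"linear": [0,-0.014,0],"twist": 0},{"fingers": 0,"linear": [0,-0.008,0],"twist": 0},{"fingers": 0,"linear": [0,-0.004,0],"twist": 0},{"fingers": 0,"linear": [0,0,0],"twist": 0},{"fingers": 0,"linear": [0,0,0],"twist": 0}]'

```text
clock: 4.78
eef_pos: [560.3, -79.7, 74.8]
tool_rot: [-3.14, 0.003, -2.865]
force: [-0.1, -0.9, 6.0]
width: 19.3
gripper_force: 59.2
```

```bash
python3 - <<'E'
from h import *
snap('scene','scene1'); snap('side','side1'); snap('wrist','wrist2'); s=monitor.read_state(); print(s['clock'],s['eef_pos'],s['force'])
i=cv2.imread('pics/scene1.png'); cv2.imwrite('pics/c3.png',cv2.resize(i[160:280,180:340],None,fx=5,fy=5,interpolation=cv2.INTER_CUBIC))
E
```

```text
4.9333 [560.23426943 -79.50167579  74.7638129 ] [-0.26394774 -0.42597512  4.94508364]
```

View pics/c3.png

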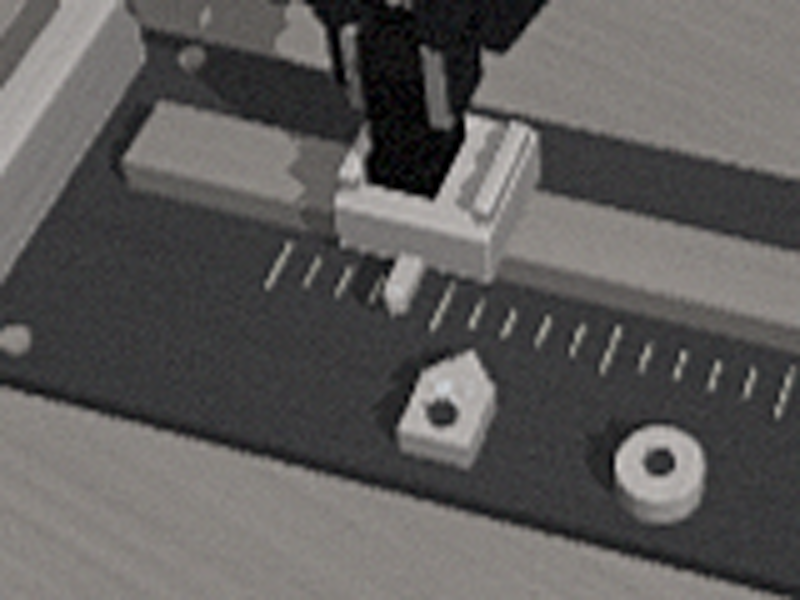

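```bash
python3 - <<'E'
from h import *
yaw=.275;ex=np.array([np.cos(yaw),np.sin(yaw),0]);ey=np.array([-np.sin(yaw),np.cos(yaw),0])
m=atz('scene1',(274.6,230.4),24);p=atz('scene1',(259.6,220),25);g=np.array([560.2,-79.5,0])
print(m,p,(p-m)@ex,(p-m)@ey,'grip-ptr y',(g-p)@ey,(g-p)@ex,'grip-mark',(g-m)@ey)
for f in('wrist2','side1'): print(proj(f,m),proj(f,p))
i=cv2.imread('pics/wrist2.png'); q=proj('wrist2',m)[0].astype(int); print(q)
cv2.imwrite('pics/c4.png',cv2.resize(i[max(0,q[1]-70):q[1]+50,max(0,q[0]-80):q[0]+80],None,fx=5,fy=5,interpolation=cv2.INTER_CUBIC))
E
```

```text
[603.68608808 -24.50219693  24.        ] [600.66949212 -57.27027739  25.        ] -11.801319851467017 -30.71767892509324 grip-ptr y -10.40507854704734 -44.98527203100065 grip-mark -41.12275747214058
[[380.74643793 298.55921996]] [[337.18952566 284.6068065 ]]
[[338.99268109 255.88582267]] [[341.75737736 268.64221093]]
[380 298]
```

View pics/c4.png

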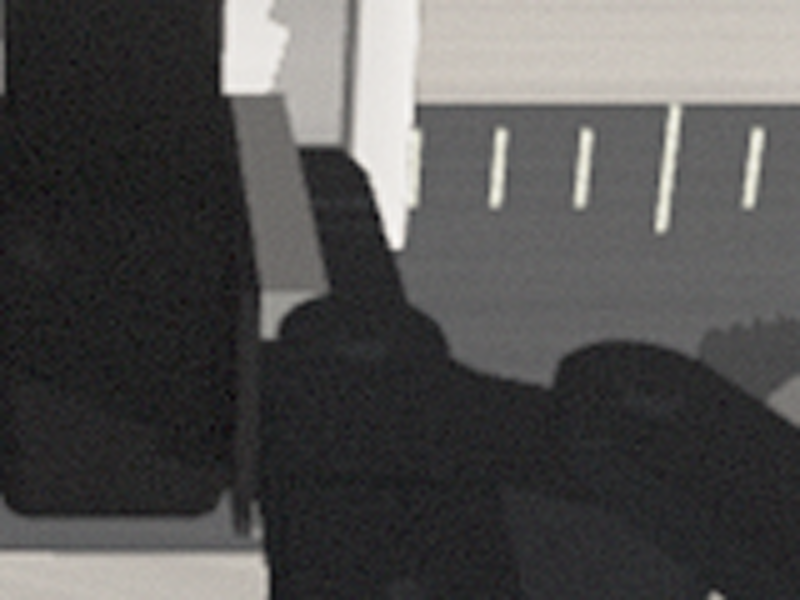

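Emit:
drive_tool --motion '[{"fingers": 0,"linear": [0,-0.002,0],"twist": 0},{"fingers": 0,"linear": [0,-0.002,0],"twist": 0},{"fingers": 0,"linear": [0,0,0],"twist": 0},{"fingers": 0,"linear": [0,0,0],"twist": 0}]'

```text
clock: 5.27
eef_pos: [561.0, -82.2, 74.8]
tool_rot: [-3.142, 0.002, -2.864]
force: [-1.1, 0.6, 7.4]
width: 19.2
gripper_force: 59.4
```

Emit:
drive_tool --motion '[{"fingers": 0,"linear": [0,0.004,0],"twist": 0},{"fingers": 0,"linear": [0,0.006,0],"twist": 0},{"fingers": 0,"linear": [0,0.006,0],"twist": 0},{"fingers": 0,"linear": [0,0.006,0],"twist": 0},{"fingers": 0,"linear": [0,0.006,0],"twist": 0}]'

```text
clock: 5.68
eef_pos: [553.9, -57.1, 74.7]
tool_rot: [-3.139, 0.003, -2.866]
force: [0.8, -3.4, 5.8]
width: 19.4
gripper_force: 59.5
```

Emit:
drive_tool --motion '[{"fingers": 0,"linear": [0,0.005,0],"twist": 0},{"fingers": 0,"linear": [0,0.004,0],"twist": 0},{"fingers": 0,"linear": [0,0.003,0],"twist": 0},{"fingers": 0,"linear": [0,0.002,0],"twist": 0},{"fingers": 0,"linear": [0,0,0],"twist": 0}]'

```text
clock: 6.1
eef_pos: [549.9, -42.9, 74.7]
tool_rot: [-3.14, 0.003, -2.865]
force: [0.9, -1.6, 5.7]
width: 19.1
gripper_force: 59.6
```

```bash
python3 - <<'E'
from h import *
snap('scene','scene2'); snap('side','side2'); s=monitor.read_state(); print(s['clock'],s['eef_pos'],s['force'])
i=cv2.imread('pics/scene2.png'); j=cv2.imread('pics/side2.png')
a=cv2.resize(i[205:250,240:320],None,fx=10,fy=10,interpolation=cv2.INTER_CUBIC)[:,:500]
cv2.imwrite('pics/c5.png',a)
E
```

```text
6.2 [549.88228683 -42.92831208  74.75666821] [-0.34865958 -2.55487784  6.6119959 ]
```

View pics/c5.png

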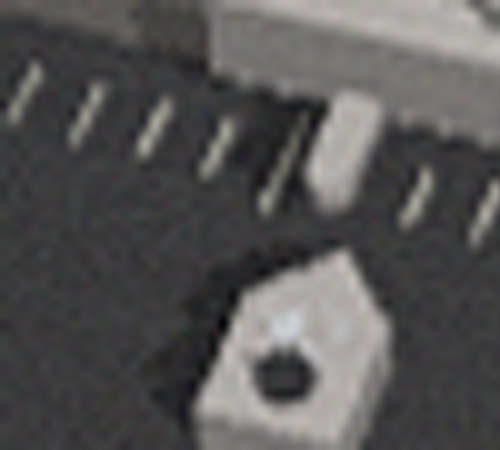

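```bash
cat > rect.py <<'E'
from h import *
def rect(f,cam,z=24.5,S=12,yaw=.276):
    ex=np.array([np.cos(yaw),np.sin(yaw),0]);ey=np.array([-np.sin(yaw),np.cos(yaw),0])
    o=np.array([603.5,-24.6,z]); q=[(-20,-16),(-20,16),(26,16),(26,-16)]  # (x,y) about the mark tip
    src=proj(f,[o+a*ex+b*ey for a,b in q]).astype(np.float32)
    dst=np.float32([((b+16)*S,(a+20)*S) for a,b in q])
    return cv2.warpPerspective(cv2.imread(f'pics/{f}.png'),cv2.getPerspectiveTransform(src,dst),(32*S,46*S),flags=cv2.INTER_CUBIC)
E
python3 - <<'E'
from rect import *
im=np.hstack([rect('scene2','scene'),rect('side2','side')])
for k in range(0,768,60): cv2.line(im,(k,0),(k,8),(0,255,255),1)
for k in range(0,552,60): cv2.line(im,(0,k),(8,k),(0,255,255),1)
cv2.imwrite('pics/c6.png',im)
E
```

```text
(no output)
```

View pics/c6.png

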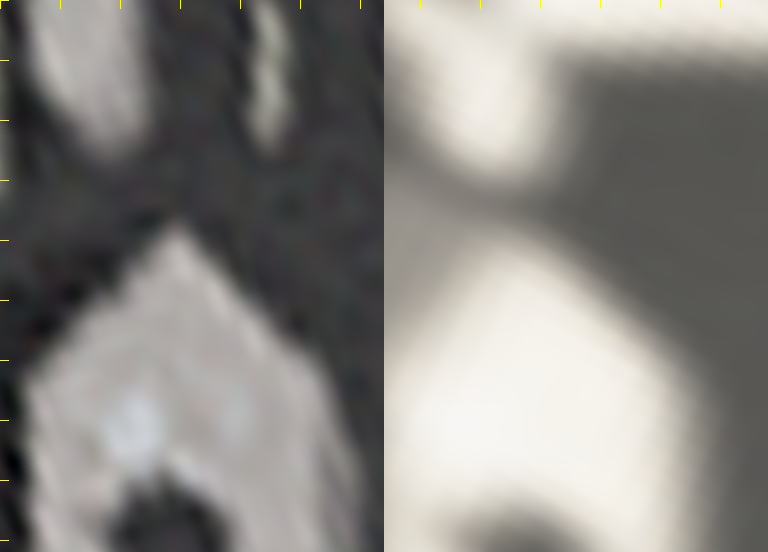

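The rectified scene view has the mark tip at column ~177 and the pointer axis at about 80–100, at 12 px/mm, so the pointer is 6–8 mm short. I'll come up 6 mm, let go, rise, and measure with the sharper wrist view from above.

Emit:
drive_tool --motion '[{"fingers": 0,"linear": [0,0.002,0],"twist": 0},{"fingers": 0,"linear": [0,0.002,0],"twist": 0},{"fingers": 0,"linear": [0,0.002,0],"twist": 0},{"fingers": 0,"linear": [0,0,0],"twist": 0},{"fingers": 0,"linear": [0,0,0],"twist": 0}]'

```text
clock: 6.62
eef_pos: [548.3, -37.4, 74.7]
tool_rot: [-3.14, 0.003, -2.865]
force: [0.1, -2.6, 6.1]
width: 18.8
gripper_force: 59.6
```

Emit:
drive_tool --motion '[{"fingers": 0.3,"linear": [0,0,0],"twist": 0},{"fingers": 0.6,"linear": [0,0,0],"twist": 0},{"fingers": 1,"linear": [0,0,0],"twist": 0},{"fingers": 1,"linear": [0,0,0],"twist": 0},{"fingers": 1,"linear": [0,0,0],"twist": 0}]'

```text
clock: 7.03
eef_pos: [547.0, -36.3, 73.2]
tool_rot: [3.141, -0.0, -2.864]
force: [-0.0, -0.2, -0.4]
width: 72.8
gripper_force: 0.0
```

Emit:
drive_tool --motion '[{"fingers": 1,"linear": [0,0,-0.015],"twist": 0},{"fingers": 1,"linear": [0,0,-0.02],"twist": 0},{"fingers": 1,"linear": [0,0,-0.02],"twist": 0},{"fingers": 1,"linear": [0,0,-0.02],"twist": 0},{"fingers": 1,"linear": [0,0,0],"twist": 0}]'

```text
clock: 7.45
eef_pos: [549.5, -36.5, 151.6]
tool_rot: [-3.14, 0.006, -2.865]
force: [0.5, 0.6, 0.2]
width: 85.3
gripper_force: 0.0
```

Emit:
drive_tool --motion '[{"fingers": 1,"linear": [0.02,0,0],"twist": 0},{"fingers": 1,"linear": [0.02,0,0],"twist": 0},{"fingers": 1,"linear": [0,0,0],"twist": 0}]'

```text
clock: 7.7
eef_pos: [503.7, -48.9, 147.4]
tool_rot: [3.141, -0.007, -2.866]
force: [-1.1, 0.5, -0.7]
width: 85.5
gripper_force: 0.0
```

```bash
python3 - <<'E'
from rect import *
snap('scene','scene3'); d=snap('wrist','wrist3'); s=monitor.read_state(); print(s['clock'],s['eef_pos'],(-d['R'].T@d['t']).round(1))
print(proj('wrist3',[[603.5,-24.6,24.5],[550,-37,106]]))
a=rect('wrist3','wrist'); b=rect('scene3','scene')
im=np.hstack([a,b])
for k in range(0,768,60): cv2.line(im,(k,0),(k,8),(0,255,255),1)
cv2.imwrite('pics/c7.png',im)
E
```

```text
7.8 [508.05335073 -47.64866094 147.92865432] [430.9 -69.6 291.8]
[[317.88289611 292.90927034]
 [320.16525507 292.2892683 ]]
```

Emit:
drive_tool --motion '[{"fingers": 1,"linear": [-0.03,0,0],"twist": 0},{"fingers": 1,"linear": [-0.03,0,0],"twist": 0},{"fingers": 1,"linear": [-0.03,0,0],"twist": 0},{"fingers": 1,"linear": [-0.03,0,0],"twist": 0},{"fingers": 1,"linear": [0,0,0],"twist": 0}]'

```text
clock: 8.22
eef_pos: [630.9, -11.0, 148.1]
tool_rot: [3.141, 0.008, -2.861]
force: [0.7, -0.4, -0.2]
width: 85.2
gripper_force: 0.0
```

```bash
python3 - <<'E'
from rect import *
snap('scene','scene3'); d=snap('wrist','wrist3'); s=monitor.read_state(); print(s['clock'],s['eef_pos'],(-d['R'].T@d['t']).round(1))
print(proj('wrist3',[[603.5,-24.6,24.5],[550,-37,106]]))
a=rect('wrist3','wrist'); b=rect('scene3','scene')
im=np.hstack([a,b])
for k in range(0,768,60): cv2.line(im,(k,0),(k,8),(0,255,255),1)
for k in range(0,552,60): cv2.line(im,(0,k),(8,k),(0,255,255),1)
cv2.imwrite('pics/c7.png',im)
# numeric profiles: rows of the wrist view
g=a[:,:,1].astype(int)
for r in range(0,552,24): print(r,' '.join(f'{v:3d}' for v in g[r,::12]))
E
```

```text
8.3167 [624.9934163  -13.53901266 147.29898652] [551.3 -34.3 291.1]
[[315.53983212 160.85527271]
 [317.46954983  90.19137843]]
0  66  64  62  66  58  75 187 153 181 196 193 192 192 194 195 191 112 157 181  85  76  81  85  81  81  81  81  83  91 195 147  76
24  62  63  70  67  60  73  77  89 169 197 192 193 193 194 194 191 124  75  75  79  81  83  84  80  81  79  85  79  80  72  75  81
48  80  78  81  84  83  85  79  99 171 190 196 191 192 194 194 192 122  81  82  83  81  85  85  81  83  87  83  82  85  79  80  85
72  83  81  83  82  82  82  81 103 170 197 215 211 196 191 195 191 123  81  76  82  80  83  84  85  83  80  79  85  82  83  83  82
96  81  83  81  86  82  85  74  96 181 217 200 188 191 203 216 202 125  80  82  84  86  80  84  81  81  81  80  83  84  83  83  83
120  73  79  76  84  86  82  83  79  87 129 185 195 195 193 149  89  80  82  82  81  83  84  82  85  83  82  81  84  81  84  82  82
144  65  69  66  63  70  72  84  85  84  86  80 121 149  95  78  84  84  86  81  84  85  85  80  85  84  85  86  82  84  83  84  84
168  65  62  63  67  63  66  61  67  67  65  77  78  82
[... 1356 characters left out ...]
 208 191 189 154  91  81  83  85  85  85
432  46 144 192 188 184 186 200 201 204 199 193 191 185 184 190 189 186 186 186 187 187 186 186 184 191 149  92  79  81  87  82  84
456  47 144 196 191 190 188 188 190 202 213 217 220 193 181 190 190 190 189 190 188 191 190 191 192 192 156  94  75  85  83  86  81
480  49 141 194 193 190 189 190 193 188 164 195 228 194 181 205 196 196 191 195 193 192 192 193 195 197 159  96  78  84  84  86  87
504  50 127 190 196 190 175 175 196 172 147 136  84  67  56  57  69 103 160 193 192 193 191 193 193 196 148  79  83  83  83  85  83
528  53 132 189 197 194 174 149 180 153  92  77  82  83  80  75  81  67  91 164 198 192 190 191 191 198 149  81  81  87  86  83  84
```

The wrist view rectified at 1 mm per column puts the pointer axis at 11.7 and the mark axis at 13.2, so the pointer is about 1.5 mm short. I'll regrip at the same pose and come up the rest.

Emit:
drive_tool --motion '[{"fingers": 1,"linear": [0.03,0,0],"twist": 0},{"fingers": 1,"linear": [0.03,0,0],"twist": 0},{"fingers": 1,"linear": [0.02,0,0],"twist": 0},{"fingers": 1,"linear": [0,0,0],"twist": 0},{"fingers": 1,"linear": [0,0,0],"twist": 0}]'

```text
clock: 8.73
eef_pos: [545.6, -37.4, 148.4]
tool_rot: [-3.141, -0.001, -2.866]
force: [1.0, -0.6, 1.1]
width: 85.5
gripper_force: 0.0
```

Emit:
drive_tool --motion '[{"fingers": 1,"linear": [0,0,0.02],"twist": 0},{"fingers": 1,"linear": [0,0,0.02],"twist": 0},{"fingers": 1,"linear": [0,0,0.02],"twist": 0},{"fingers": 1,"linear": [0,0,0.015],"twist": 0},{"fingers": 1,"linear": [0,0,0],"twist": 0}]'

```text
clock: 9.15
eef_pos: [545.8, -36.1, 70.6]
tool_rot: [3.14, -0.004, -2.864]
force: [-0.6, 0.2, 0.2]
width: 85.2
gripper_force: 0.0
```

Emit:
drive_tool --motion '[{"fingers": 0.5,"linear": [0,0,0],"twist": 0},{"fingers": 0.3,"linear": [0,0,0],"twist": 0},{"fingers": 0.1,"linear": [0,0,0],"twist": 0},{"fingers": 0,"linear": [0,0,0],"twist": 0},{"fingers": 0,"linear": [0,0,0],"twist": 0}]'

```text
clock: 9.57
eef_pos: [547.7, -36.6, 74.1]
tool_rot: [-3.141, 0.001, -2.865]
force: [-0.7, 0.4, -0.6]
width: 25.4
gripper_force: 0.0
```

Emit:
drive_tool --motion '[{"fingers": 0,"linear": [0,0,0],"twist": 0},{"fingers": 0,"linear": [0,0,0],"twist": 0},{"fingers": 0,"linear": [0,0,0],"twist": 0},{"fingers": 0,"linear": [0,0,0],"twist": 0}]'

```text
clock: 9.9
eef_pos: [547.7, -36.8, 74.2]
tool_rot: [-3.141, 0.001, -2.865]
force: [-1.4, -1.3, 6.4]
width: 19.5
gripper_force: 59.1
```

Emit:
drive_tool --motion '[{"fingers": 0,"linear": [0,0.0008,0],"twist": 0},{"fingers": 0,"linear": [0,0.0008,0],"twist": 0},{"fingers": 0,"linear": [0,0,0],"twist": 0},{"fingers": 0,"linear": [0,0,0],"twist": 0},{"fingers": 0,"linear": [0,0,0],"twist": 0}]'

```text
clock: 10.32
eef_pos: [547.6, -36.1, 74.2]
tool_rot: [-3.14, 0.002, -2.865]
force: [-0.4, -2.5, 5.7]
width: 19.5
gripper_force: 59.0
```

Emit:
drive_tool --motion '[{"fingers": 0.3,"linear": [0,0,0],"twist": 0},{"fingers": 0.6,"linear": [0,0,0],"twist": 0},{"fingers": 1,"linear": [0,0,0],"twist": 0},{"fingers": 1,"linear": [0,0,0],"twist": 0},{"fingers": 1,"linear": [0,0,0],"twist": 0}]'

```text
clock: 10.73
eef_pos: [546.5, -34.8, 73.1]
tool_rot: [3.141, -0.0, -2.864]
force: [0.2, 0.3, -0.0]
width: 72.9
gripper_force: 0.0
```

Emit:
drive_tool --motion '[{"fingers": 1,"linear": [0,0,-0.015],"twist": 0},{"fingers": 1,"linear": [0,0,-0.02],"twist": 0},{"fingers": 1,"linear": [0,0,-0.02],"twist": 0},{"fingers": 1,"linear": [0,0,-0.02],"twist": 0},{"fingers": 1,"linear": [0,0,0],"twist": 0}]'

```text
clock: 11.15
eef_pos: [549.1, -34.9, 151.6]
tool_rot: [-3.14, 0.006, -2.864]
force: [-0.7, 0.2, 0.5]
width: 85.2
gripper_force: 0.0
```

Emit:
drive_tool --motion '[{"fingers": 1,"linear": [-0.03,0,0],"twist": 0},{"fingers": 1,"linear": [-0.03,0,0],"twist": 0},{"fingers": 1,"linear": [-0.02,0,0],"twist": 0},{"fingers": 1,"linear": [0,0,0],"twist": 0},{"fingers": 1,"linear": [0,0,0],"twist": 0}]'

```text
clock: 11.57
eef_pos: [623.5, -12.5, 147.1]
tool_rot: [3.141, -0.001, -2.863]
force: [-0.1, -0.4, -0.1]
width: 85.3
gripper_force: 0.0
```

```bash
cat > meas.py <<'E'
from rect import *
import sys
f=sys.argv[1]; snap('wrist',f); s=monitor.read_state(); print(s['clock'],s['eef_pos'])
g=cv2.GaussianBlur(rect(f,'w')[:,:,1],(5,5),0).astype(int)
for r in [36,60,84,96,108,120,132]+list(range(240,470,24)):
    i=np.where(g[r]>137)[0]; print(r,i[0]/12,i[-1]/12,(i[0]+i[-1])/24)
i=cv2.imread(f'pics/{f}.png'); cv2.imwrite('pics/f_%s.png'%f,cv2.resize(i[60:240,210:430],None,fx=3,fy=3,interpolation=cv2.INTER_CUBIC))
E
python3 meas.py wrist4
```

```text
11.6167 [622.38898484 -13.12868337 147.13952773]
36 8.916666666666666 17.25 13.083333333333334
60 8.916666666666666 17.25 13.083333333333334
84 8.833333333333334 17.25 13.041666666666666
96 8.916666666666666 17.25 13.083333333333334
108 9.5 16.666666666666668 13.083333333333334
120 10.5 15.583333333333334 13.041666666666666
132 11.416666666666666 14.583333333333334 13.0
240 11.666666666666666 14.583333333333334 13.125
264 9.75 17.0 13.375
288 7.75 18.916666666666668 13.333333333333334
312 5.75 20.916666666666668 13.333333333333334
336 3.75 22.833333333333332 13.291666666666666
360 1.75 24.75 13.25
384 1.0833333333333333 25.166666666666668 13.125
408 1.0 25.0 13.0
432 1.0 25.083333333333332 13.041666666666666
456 0.9166666666666666 25.166666666666668 13.041666666666666
```

```bash
python3 - <<'E'
from h import *
yaw=.276;ex=np.array([np.cos(yaw),np.sin(yaw),0]);ey=np.array([-np.sin(yaw),np.cos(yaw),0])
m=np.array([603.5,-24.6,106])-3*ey-54*ex
P=proj('wrist4',[m+k*ey for k in(-7,0,7)]); print(((P-[210,60])*3).round())
E
```

```text
[[247. 119.]
 [286. 119.]
 [324. 119.]]
```

View pics/f_wrist4.png

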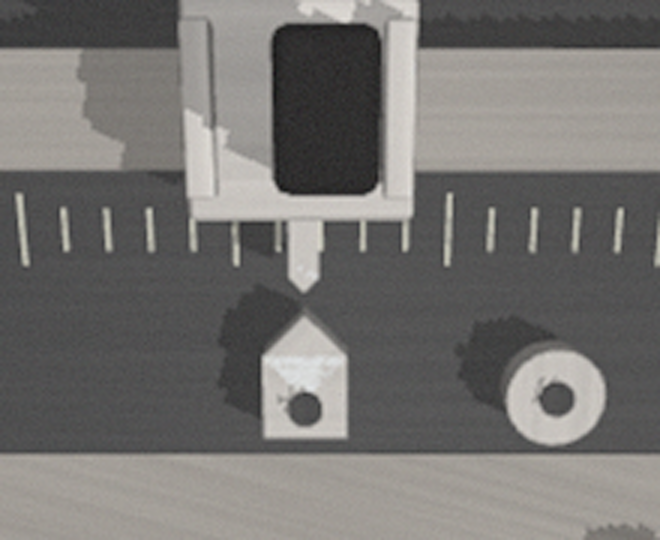

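The pointer tip at (304, 290) lines up with the house mark's tip at (305, 315). The grip, at column ~326, rests against the lug on the side away from the guillotine, so the play is taken up that way, and the robot is clear.

```bash
python3 -c "
from cell import ctrl; print(ctrl.finish_job())"
```

```text
the job is handed in; nothing more can be done
None
```

The stop was drawn back about 3 cm short of the pointed mark and brought up so its pointer lines up to about 0.2 mm, with the play taken up away from the guillotine, then let go and handed in at about 11.6 s; the final stretch was two grips, because the first release left it 1.5 mm short.

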